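Change over the four-place stirrer

TASK

Change over the white four-place stirrer: first turn its selector to stop (the bar mark), then lift the lidded pot off the wells by its handle and set it upright and wholly on the round cork mat. Next stand every capped flask that stands on the bench top upright in a well of its own, fully down inside the ring, and last turn the selector to the two-dot mark so that it clicks in. Never tip the pot, and leave the tip box and the small beaker where they are.

Things in the scene. Friction and masses are not known exactly. Their poses are not given: they have to be found in the camera images.
- stirrer: the four-place stirrer, fixed: white housing 312 mm deep (x) by 200 wide (y). Origin on the bench under the middle of its four wells; its x axis points from the console to the wells (about away from the robot), z up. The deck with the wells is 35 mm above the bench and covers x from -95 to 97 mm. The console, 80 mm high, is the part toward the robot, x from -215 to -98 mm, and carries the selector at x = -165 mm, y = 0.
- selector_grip (a point): middle of the selector's grip bar, on its turning axis, 111 mm above the bench. The selector is a black pointer knob: a round skirt 64 mm across, and on it an upright bar 60 mm long, 16 mm thick, standing from 89 to 118 mm above the bench. This point's x axis runs along the bar to the pointer end (white line), z up; it turns with the knob. Pinch the bar across its thickness from above.
- selector (a joint): angle of the selector, rad, growing clockwise seen from above. It clicks into four detents 0.70 rad apart: 0 = the bar mark (stop), 0.70 = one dot, 1.40 = two dots, 2.10 = three dots; the end stops lie 0.1 beyond the outer ones. At 0 the pointer stands 1.05 rad counterclockwise (from above) of the stirrer's x axis. Let go near a detent it settles in it; getting over the hump between two detents takes about 0.09 N m.
- pot: lidded steel pot, 118 mm across, 78 mm high to the lid, 0.4 kg, loose, standing at first on top of the stirrer's rings (50 mm above the bench). Origin at the centre of its underside, z up. A fixed arched handle rises over it in its y-z plane.
- pot_handle (a point): middle of the pot's black handle grip, 120 mm above the pot's underside. The grip is 18 mm thick (x), 76 mm long (along y), 16 mm high, with 29 mm of free space between it and the small button on the lid.
- mat_top (a point): centre of the top face of the round cork mat, 170 mm across and 6 mm thick, fixed flat on the bench.
- well0 (a point): centre of the floor of well 0, 35 mm above the bench: a grey ring on the deck, 75 mm inside and 84 mm outside diameter, standing 15 mm above the deck; wells are 95 mm apart, in a two by two square.
- well1 (a point): centre of the floor of well 1, 35 mm above the bench: a grey ring on the deck, 75 mm inside and 84 mm outside diameter, standing 15 mm above the deck; wells are 95 mm apart, in a two by two square.
- well2 (a point): centre of the floor of well 2, 35 mm above the bench: a grey ring on the deck, 75 mm inside and 84 mm outside diameter, standing 15 mm above the deck; wells are 95 mm apart, in a two by two square.
- well3 (a point): centre of the floor of well 3, 35 mm above the bench: a grey ring on the deck, 75 mm inside and 84 mm outside diameter, standing 15 mm above the deck; wells are 95 mm apart, in a two by two square.
- flask_a: conical glass flask with a ribbed blue screw cap, loose, 69 mm across its foot, 123 mm high, 0.11 kg; the cap is 36 mm across, from 100 to 123 mm above the foot. Origin at the centre of its underside, z up. It may be absent (None).
- flask_b: conical glass flask with a ribbed blue screw cap, loose, 69 mm across its foot, 123 mm high, 0.11 kg; the cap is 36 mm across, from 100 to 123 mm above the foot. Origin at the centre of its underside, z up. It may be absent (None).
- flask_c: conical glass flask with a ribbed blue screw cap, loose, 69 mm across its foot, 123 mm high, 0.11 kg; the cap is 36 mm across, from 100 to 123 mm above the foot. Origin at the centre of its underside, z up. It may be absent (None).
- flask_d: conical glass flask with a ribbed blue screw cap, loose, 69 mm across its foot, 123 mm high, 0.11 kg; the cap is 36 mm across, from 100 to 123 mm above the foot. Origin at the centre of its underside, z up. It may be absent (None).
- tips: bystander: tip box, 100 by 66 by 57 mm, loose; origin under its centre.
- cup: bystander: small empty beaker, 53 mm across, 66 mm high, loose; origin under its centre.
Not all that is in view belongs to the job. Leave any turquoise look-alike of the flask_d alone. There is more than one size of the part that bears mat_top; the job needs the larger.

How it is judged:
By the outcome, as a careful person would: the job done as asked, in the order asked, and still so for the second after the job is handed in, with the robot touching nothing.
Of flask_a, flask_b, flask_c, flask_d only 3 to 4 are there at a start; the rules pass over those that are not, and their reading is None.
At some moment in a run one of pot may be knocked a few centimetres aside while the robot is not near it.
It also fails if it takes over 192 s, if anything falls off the work surface, if the arm or the gripper's body presses on something with over 40 N, if the wrist force passes 120 N, or if a joint passes its speed limit or range.

ROBOT

A 6-joint arm with a two-finger parallel gripper is mounted at the origin on a cart in front of the work surface, level with it; the furniture and walls round the work are solid. World frame = base frame: x ahead of the robot, y to its left, z up, the work surface at z = 0. Lengths are in m, angles in rad, forces in N, time in s.
With the tool pointing down it reaches from about 0.275 to 0.875 m from the base axis. Payload 12.5 kg.
Tool frame: the origin (TCP) lies on the centre line of the jaws, within the pads' length; the fingertips stand 22 mm ahead of it and the grasp point (between the pads) lies 3 mm ahead of it (nose_length is the distance from the TCP to the fingertips, in m); z points along the fingers, y is the line along which they close (so a half turn about z gives the same grasp; the last joint's range is limited). The gripper opens to 85 mm and grips with 20 to 120 N. Pads are 22 mm wide; open, the fingers measure 114 mm over their backs; the gripper's body (76 mm by 85 mm) begins 54 mm behind the grasp point. The pads swing forward as they close: fully open they stand 13 mm farther back than shut.
Start: joints at [1.096, 0.351, 1.652, -0, 1.139, -0.085], TCP at [0.209, 0.509, 0.253] pointing down, gripper open.
Joint ranges: [-2.75, 2.75], [-0.79, 2.1], [0.01, 2.65], [-1.57, 4.71], [0.07, 3.14], [-2.87, 2.87]. Speed limits (rad/s): [2.22, 2.22, 2.79, 3.14, 3.14, 3.14].

INTERFACE

Orientations are given as a 3x3 rotation matrix whose columns are the frame's x, y, z axes.
In Python, from bench import sense, grab_frame, camera_params, finish_job, nose_length gives the robot as it stands.
- The arm moves only by the tool servo_tool, never from a script. Its arguments are lists of equal length, an entry for each row: "xyz": the shift along the tool's x, y, z normalised to -1 to 1, where 1 is 0.6 m, a list of three; "twist": the turn about the tool's z normalised to -1 to 1, where 1 is 90 degrees; "claw": the closure, from -1 (fully open) to 1 (shut), so that 0 is half open. A call has 1 to 12 rows; each row is the pose to reach, as a shift and turn from the pose commanded when the call began, along the tool's axes at that moment; what a row does not reach only later rows make up. A row lasts 1/8 s, in which the tool goes at most 62.5 mm and 10.7 degrees, less where a joint would pass 70% of its speed; a pose out of reach is approached as far as the arm can. A call with a number of a shift or a turn outside -1 to 1 is refused whole. A call with a gripper value outside its range is refused whole. The fingers move at their own pace and stop on an object; "grip_force" is the grip in N (left out, the last holds). Time passes only in rows, so rows that repeat a pose let the fingers close. It gives the time, the measured TCP pose, the force, the opening and the grip force at its end, in the units of the state.
- sense(): the state, without advancing time (a new reading comes with each control period).
- grab_frame(name): name is "scene" or "top" or "wrist"; returns (picture, depth): 420x560x3 uint8, red, green, blue; 420x560 float32, m along the optical axis (not along the pixel's ray), 0 where there is no reading.
- camera_params(name): a dict with "K" (3x3 intrinsics, pixels), "R" (3x3) and "t" (3): a world point X has camera coordinates R X + t. Camera axes: x right, y down, z forward; pixel columns grow to the right and rows downward; lengths in m; the calibration is good to about 2 mm. A picture is of the moment at which its call begins: read the wrist's pose just before it. camera_params takes no time and is no camera call; for the wrist camera it gives the pose at the moment of the call.
- finish_job(): hands the job in; it is judged then, once.
The state is a dict: "t": time; "joint_positions": joint angles; "joint_vel": joint speeds; "tau": joint torques, N m; "position": TCP position; "tcp_rot": TCP orientation; "force": force on the tool from outside, world axes, zero at the start; "wrist_torque": the same for the moment, N m; "grip_width": finger opening in m; "grip_force": force on a finger pad.
Only numpy, scipy, OpenCV 4.12 (cv2) and the standard library are available. Lean on these libraries where they do the work, as an engineer would, in place of code of your own. Each camera call takes 0.05 s, during which the arm holds its last target. There are 200 camera calls.

## Working session

There is one attempt and no reset: what is moved stays moved. The work goes in short steps, Python scripts to look and compute and a tool call to move; the robot and the scene stay as the last step left them, time stands still between calls to the robot, and variables do not carry over. Pictures are saved under pics/ and viewed, at most 14 in all, crops included, and the job is handed in when it is done.

Besides the shell and the picture viewer there is one more tool, called after "Request:" by a JSON object that holds its "api" and its "payload". servo_tool: Moves the arm, as the interface text tells. Its arguments: {"type":"object","properties":{"xyz":{"type":"array","items":{"type":"array","items":{"type":"number","minimum":-1,"maximum":1}}},"twist":{"type":"array","items":{"type":"number","minimum":-1,"maximum":1}},"claw":{"type":"array","items":{"type":"number"}},"grip_force":{"type":"number"}},"required":["xyz","twist","claw"]}

```bash
mkdir -p pics && ls && cat > h.py <<'E'
import numpy as np,cv2
from bench import *
def shot(name,fn=None):
    c=camera_params(name);im,d=grab_frame(name)
    if fn: cv2.imwrite('pics/'+fn,cv2.cvtColor(im,cv2.COLOR_RGB2BGR))
    return im,d,c
def pts(d,c):
    K,R,t=map(np.array,(c['K'],c['R'],c['t']))
    v,u=np.indices(d.shape)
    P=np.stack([(u-K[0,2])/K[0,0]*d,(v-K[1,2])/K[1,1]*d,d],-1)
    return (P-t)@R
def ray(u,v,z,c):
    K,R,t=map(np.array,(c['K'],c['R'],c['t']))
    r=R.T@np.linalg.inv(K)@np.array([u,v,1.]);o=-R.T@t
    return o+r*(z-o[2])/r[2]
E
python3 - <<'E'
from h import *
for n in('top','scene'):
    im,d,c=shot(n,n+'0.png'); np.savez(n+'0',im=im,d=d,**c)
    print(n,-np.array(c['R']).T@c['t'],(d>0).mean())
s=sense();print(s['t'],s['position'],s['tcp_rot'],s['grip_width'],nose_length)
E
```

```text
pics
top [ 0.22667415 -0.0560791   1.53677155] 0.9958503401360544
scene [-0.47466561 -0.920957    0.91613434] 0.9316666666666666
0.1 [0.20885136 0.50851484 0.25282194] [[-9.24974617e-01  3.80028605e-01 -4.65901680e-04]
 [ 3.80028880e-01  9.24974190e-01 -8.93375503e-04]
 [ 9.14387831e-05 -1.00340576e-03 -9.99999492e-01]] 0.08551653583714076 0.022
```

View pics/top0.png

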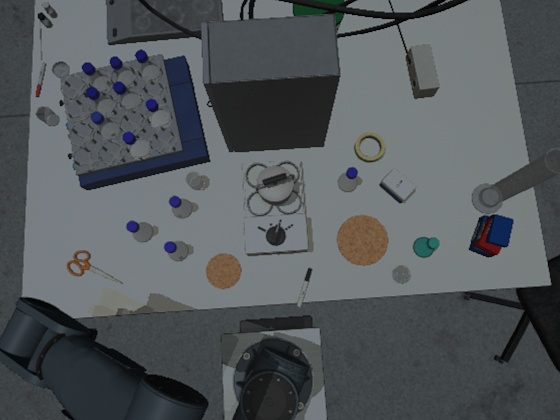

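View pics/scene0.png

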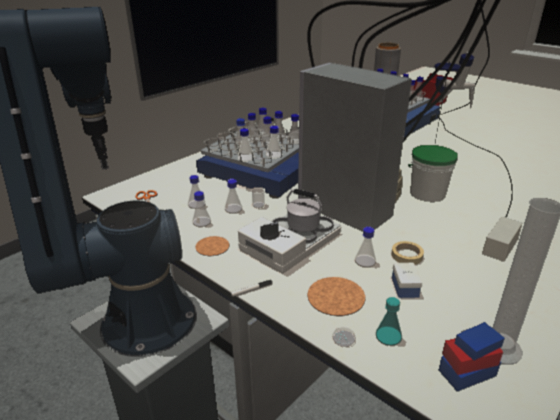

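The top view shows blue-capped bench flasks at (176,202), (132,227), (170,247) and (352,173). It also shows the pot at (275,182) on the stirrer, the knob at (276,233), the big mat at (362,240), the small mat at (223,271), the tip box at (397,185), the turquoise look-alike at (427,246), and a tall box just behind the stirrer.

```bash
cat >> h.py <<'E'
def caps(im,P,zr=(.06,.2)):
    m=(im[...,2].astype(int)>im[...,0]+45)&(im[...,2].astype(int)>im[...,1]+45)
    n,l,st,ce=cv2.connectedComponentsWithStats(m.astype(np.uint8))
    for i in range(1,n):
        if st[i,4]<15: continue
        q=P[l==i];print('blue',ce[i].round(1),st[i,4],np.median(q,0).round(3),'zmax',np.percentile(q[:,2],95).round(3))
E
python3 - <<'E'
from h import *
z=np.load('top0.npz');im,d=z['im'],z['d'];c={k:z[k] for k in'KRt'};P=pts(d,c)
caps(im,P)
a=im.astype(int)
m=((a[...,0]>a[...,2]+50)&(a[...,0]>130)).astype(np.uint8)
n,l,st,ce=cv2.connectedComponentsWithStats(m)
for i in range(1,n):
    if st[i,4]>400:
        e=cv2.fitEllipse(max(cv2.findContours((l==i).astype(np.uint8),0,2)[0],key=len)); print('mat',e,ray(*e[0],.006,c).round(4),np.median(P[l==i],0).round(3))
# console & deck
for nm,lo,hi in(('console',.074,.087),('deck',.03,.04)):
    m=(P[...,2]>lo)&(P[...,2]<hi); m[:150]=0;m[265:]=0;m[:,:236]=0;m[:,315:]=0
    r=cv2.minAreaRect(P[m][:,:2].astype(np.float32));print(nm,m.sum(),r, np.median(P[m],0))
m=(P[...,2]>.1)&(P[...,2]<.3); m[:215]=0;m[260:]=0;m[:,:250]=0;m[:,300:]=0
print('knob',m.sum(),P[m].mean(0),cv2.minAreaRect(P[m][:,:2].astype(np.float32)))
m=(P[...,2]>.15)&(P[...,2]<.3); m[:158]=0;m[212:]=0;m[:,:240]=0;m[:,310:]=0
print('handle',m.sum(),P[m].mean(0),P[m][:,2].max(),cv2.minAreaRect(P[m][:,:2].astype(np.float32)))
m=(P[...,2]>.3);m[:,:200]=0;m[:,345:]=0;m[155:]=0
print('box',P[m].min(0),P[m].max(0))
for nm,(u,v) in dict(tips=(397,185),cupA=(197,180),cupB=(401,274),turq=(427,246)).items():
    q=P[v-12:v+12,u-14:u+14].reshape(-1,3);q=q[q[:,2]>.02];print(nm,q.mean(0).round(3),q.max(0).round(3))
cr=np.vstack([im[150:262,225:325]]);big=cv2.resize(cr,None,fx=5,fy=5,interpolation=cv2.INTER_CUBIC);cv2.imwrite('pics/crop.png',big[...,::-1])
E
```

```text
blue [140.2  54.4] 70 [1.001 0.334 0.25 ] zmax 0.255
blue [114.4  61. ] 71 [0.985 0.412 0.25 ] zmax 0.256
blue [86.8 66.9] 72 [0.972 0.496 0.249] zmax 0.254
blue [117.9  86.2] 79 [0.902 0.402 0.25 ] zmax 0.254
blue [90.9 91.4] 80 [0.89  0.481 0.25 ] zmax 0.255
blue [150.6 103.5] 88 [0.839 0.303 0.25 ] zmax 0.255
blue [ 95.5 116.1] 73 [0.81  0.467 0.25 ] zmax 0.254
blue [127.6 136.6] 92 [0.739 0.373 0.25 ] zmax 0.254
blue [351.7 171.9] 75 [ 0.622 -0.293  0.123] zmax 0.128
blue [174.1 200.8] 84 [0.568 0.27  0.124] zmax 0.128
blue [501.4 229.6] 432 [ 0.407 -0.735  0.128] zmax 0.133
blue [131.4 225.7] 83 [0.497 0.403 0.123] zmax 0.128
blue [169.2 246.4] 88 [0.425 0.288 0.123] zmax 0.129
console 1944 ((0.4842236638069153, -0.040780216455459595), (0.19984140992164612, 0.1818193644285202), 89.95728302001953) [ 0.45384561 -0.03901841  0.08102445]
deck 1413 ((0.5491783618927002, -0.041194237768650055), (0.19922982156276703, 0.31138062477111816), 89.91910552978516) [ 0.58702937 -0.02370467  0.03549429]
knob 109 [ 0.44276585 -0.04079828  0.11835927] ((0.4433765411376953, -0.04056786000728607), (0.016186853870749474, 0.060931723564863205), 69.18675231933594)
handle 185 [ 0.60358913 -0.04802439  0.17527262] 0.18561378913623677 ((0.6055380702018738, -0.04825805500149727), (0.020028511062264442, 0.12023892998695374), 15.276561737060547)
box [ 0.22667415 -0.26249313  0.30000481] [1.00288548 0.10470528 1.53677155]
tips [ 0.588 -0.449  0.061] [ 0.635 -0.056  1.537]
cupA [0.635 0.206 0.127] [0.682 0.245 1.537]
cupB [ 0.252 -0.155  1.158] [ 0.326 -0.056  1.537]
turq [ 0.379 -0.512  0.086] [ 0.414 -0.056  1.537]
```

View pics/crop.png

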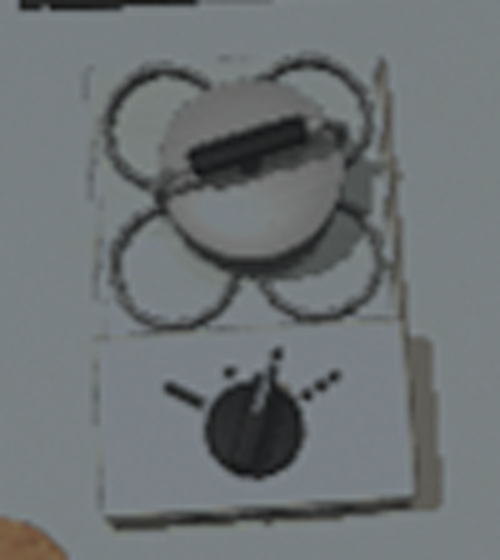

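```bash
cat >> h.py <<'E'
def go(x,y,z,yaw,s=None):
    """numbers for servo_tool to reach TCP xyz with closing line at yaw deg (world)"""
    s=s or sense();R=np.array(s['tcp_rot']);dp=R.T@(np.array([x,y,z])-s['position'])/.6
    y0=np.degrees(np.arctan2(R[1,1],R[0,1]));tw=-((yaw-y0+180)%360-180)/90
    j=np.array(s['joint_positions'])
    j6=np.arctan2(y,x)-(j[0]-j[5]-(tw*np.pi/2))
    print('xyz',dp.round(4),'twist',round(tw,4),'rows~',np.ceil(max(np.linalg.norm(dp)*.6/.0625,abs(tw)*90/10.7)),'j6 end',round(j6,2),'now',np.round(s['position'],4),round(y0,2),'t',round(s['t'],2),'w',round(s['grip_width'],4))
E
python3 - <<'E'
from h import *
z=np.load('top0.npz');im,d=z['im'],z['d'];c={k:z[k] for k in'KRt'};P=pts(d,c);P[d==0]=np.nan
hsv=cv2.cvtColor(im,cv2.COLOR_RGB2HSV);print('matcol',im[240,362],hsv[240,362])
m=cv2.inRange(hsv,(3,70,60),(20,255,255));n,l,st,ce=cv2.connectedComponentsWithStats(cv2.morphologyEx(m,cv2.MORPH_CLOSE,np.ones((5,5))))
for i in range(1,n):
    if st[i,4]>400:
        e=cv2.fitEllipse(max(cv2.findContours((l==i).astype(np.uint8),0,2)[0],key=len));print('mat',np.round(e[0],1),e[1],ray(*e[0],.006,c).round(4),st[i,4])
m=(P[...,2]>.3);m[:,:200]=0;m[:,345:]=0;m[155:]=0
print('box',np.nanmin(P[m],0),np.nanmax(P[m],0))
print('col',[(v,P[v,276].round(3)) for v in range(135,165,3)])
m=(P[...,2]>.165)&(P[...,2]<.3)&(im.max(-1)<70); m[:158]=0;m[212:]=0;m[:,:240]=0;m[:,310:]=0
print('handle',m.sum(),P[m].mean(0),cv2.minAreaRect(P[m][:,:2].astype(np.float32)))
go(.443,-.041,.25,69.2)
E
```

```text
matcol [118  88  63] [ 14 119 118]
mat [362.1 239.8] (48.46367645263672, 50.04645538330078) [ 0.4199 -0.3253  0.006 ] 1969
mat [223.  270.7] (33.129852294921875, 34.14842224121094) [0.3491 0.1409 0.006 ] 933
box [ 0.74962785 -0.26249313  0.30000481] [1.00288548 0.10470528 0.75602013]
col [(135, array([ 0.753, -0.062,  0.147])), (138, array([ 0.751, -0.062,  0.126])), (141, array([ 0.753, -0.061,  0.093])), (144, array([ 0.754, -0.061,  0.063])), (147, array([ 0.753, -0.06 ,  0.035])), (150, array([ 0.755, -0.059, -0.002])), (153, array([ 0.744, -0.059, -0.003])), (156, array([ 0.733, -0.058, -0.001])), (159, array([ 0.722, -0.057, -0.002])), (162, array([ 0.701, -0.057,  0.032]))]
handle 143 [ 0.6029312  -0.0481595   0.17717357] ((0.6040241122245789, -0.04822704195976257), (0.017466682940721512, 0.10070688277482986), 14.907386779785156)
xyz [-0.709  -0.6988  0.0053] twist -0.0171 rows~ 10.0 j6 end -1.3 now [0.2089 0.5085 0.2528] 67.66 t 0.1 w 0.0855
```

Request:
{"api": "servo_tool", "payload": {"xyz": [[-0.709,-0.699,0.005],[-0.709,-0.699,0.005],[-0.709,-0.699,0.005],[-0.709,-0.699,0.005],[-0.709,-0.699,0.005],[-0.709,-0.699,0.005],[-0.709,-0.699,0.005],[-0.709,-0.699,0.005],[-0.709,-0.699,0.005],[-0.709,-0.699,0.005],[-0.709,-0.699,0.005],[-0.709,-0.699,0.005]], "twist": [-0.017,-0.017,-0.017,-0.017,-0.017,-0.017,-0.017,-0.017,-0.017,-0.017,-0.017,-0.017], "claw": [-1,-1,-1,-1,-1,-1,-1,-1,-1,-1,-1,-1], "grip_force": 50}}

```text
t: 1.6
position: [0.4427, -0.0404, 0.25]
tcp_rot: [[-0.935, 0.355, -0.001], [0.355, 0.935, 0.0], [0.001, 0.0, -1.0]]
force: [0.5, 1.3, -0.1]
grip_width: 0.0852
grip_force: 0.0
```

```bash
python3 - <<'E'
from h import *
im,d,c=shot('wrist','w1.png');np.savez('w1',im=im,d=d,**c)
print(-np.array(c['R']).T@c['t'],np.array(c['R']).round(2),np.array(c['K']))
P=pts(d,c);P[d==0]=np.nan
m=(P[...,2]>.112)&(P[...,2]<.125)&(np.hypot(P[...,0]-.443,P[...,1]+.041)<.045)
print('knob',m.sum(),P[m].mean(0),cv2.minAreaRect(P[m][:,:2].astype(np.float32)))
m=(P[...,2]>.165)&(P[...,2]<.19)&(np.hypot(P[...,0]-.6,P[...,1]+.048)<.09)
if m.sum()>9: print('handle',m.sum(),P[m].mean(0),cv2.minAreaRect(P[m][:,:2].astype(np.float32)))
go(.443,-.041,.115,69.2)
E
```

```text
[ 0.36420392 -0.01009946  0.3716885 ] [[ 0.36  0.93  0.  ]
 [ 0.88 -0.34  0.32]
 [ 0.3  -0.12 -0.95]] [[321.55230153   0.         276.09768083]
 [  0.         321.55230153 210.34378149]
 [  0.           0.           1.        ]]
knob 1308 [ 0.4427496  -0.03736809  0.11868019] ((0.44458702206611633, -0.03785179555416107), (0.015534626320004463, 0.06047781929373741), 68.96902465820312)
handle 392 [ 0.59207708 -0.02561198  0.1715738 ] ((0.5935211777687073, -0.02657947689294815), (0.006969227455556393, 0.030044106766581535), 16.21483612060547)
xyz [-0.0012 -0.0012  0.2252] twist 0.0004 rows~ 3.0 j6 end -1.3 now [ 0.4427 -0.0401  0.2501] 69.24 t 1.65 w 0.0853
```

View pics/w1.png

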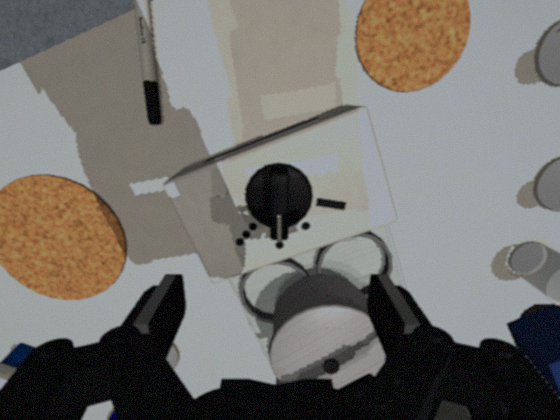

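The wrist view shows the knob at (279,195), its pointer at the two-dot mark, with the fingers either side of the bar line. I'll descend and pinch.

Request:
{"api": "servo_tool", "payload": {"xyz": [[0,0,0.1],[0,0,0.19],[0,0,0.223],[0,0,0.223],[0,0,0.223],[0,0,0.223],[0,0,0.223],[0,0,0.223],[0,0,0.223],[0,0,0.223],[0,0,0.223]], "twist": [0,0,0,0,0,0,0,0,0,0,0], "claw": [-1,-1,-1,-1,0.75,0.75,0.75,0.75,0.75,0.75,0.75], "grip_force": 40}}

```text
t: 3.02
position: [0.444, -0.0393, 0.1174]
tcp_rot: [[-0.934, 0.356, 0.003], [0.356, 0.934, 0.002], [-0.001, 0.003, -1.0]]
force: [3.2, 20.1, 8.6]
grip_width: 0.0151
grip_force: 40.9
```

Request:
{"api": "servo_tool", "payload": {"xyz": [[0.0009,0.0025,0],[0.0009,0.0025,0],[0.0009,0.0025,0],[0.0009,0.0025,0],[0.0009,0.0025,0],[0.0009,0.0025,0],[0.0009,0.0025,0],[0.0009,0.0025,0],[0.0009,0.0025,0],[0.0009,0.0025,0],[0.0009,0.0025,0],[0.0009,0.0025,0]], "twist": [0,-0.1,-0.2,-0.3,-0.4,-0.5,-0.6,-0.7,-0.8,-0.9,-0.91,-0.91], "claw": [0.75,0.75,0.75,0.75,0.75,0.75,0.75,0.75,0.75,0.75,0.75,0.75]}}

```text
t: 4.53
position: [0.4444, -0.0391, 0.1174]
tcp_rot: [[-0.483, -0.875, 0.003], [-0.875, 0.483, 0.0], [-0.002, -0.003, -1.0]]
force: [2.9, 4.6, 5.5]
grip_width: 0.0152
grip_force: 40.7
```

```bash
python3 - <<'E'
from h import *
s=sense();print(s['force'],s['wrist_torque'],s['joint_positions']);go(.443,-.039,.25,105)
E
```

```text
[2.86193313 4.55085568 5.50962717] [ 0.76129123 -0.64457304  0.02021295] [-1.92616375e-01  3.76037980e-01  2.02916018e+00  1.11109508e-03
  7.33116698e-01 -2.83047650e+00]
xyz [ 0.0006  0.0014 -0.2211] twist 0.5121 rows~ 5.0 j6 end -1.92 now [ 0.4444 -0.0391  0.1174] 151.09 t 4.53 w 0.0152
```

Request:
{"api": "servo_tool", "payload": {"xyz": [[0,0,0],[0,0,0],[0,0,0],[0,0,-0.1],[0,0,-0.2],[0,0,-0.28],[0,0,-0.28],[0,0,-0.28],[0,0,-0.28],[0,0,-0.28],[0,0,-0.28],[0,0,-0.28]], "twist": [0,0,0,0,0.1,0.2,0.3,0.4,0.5,0.6,0.7,0.8], "claw": [-1,-1,-1,-1,-1,-1,-1,-1,-1,-1,-1,-1]}}

```text
t: 6.02
position: [0.443, -0.0393, 0.2844]
tcp_rot: [[-0.981, 0.194, -0.0], [0.194, 0.981, 0.0], [0.0, -0.0, -1.0]]
force: [-0.0, -0.8, 0.4]
grip_width: 0.085
grip_force: 0.0
```

```bash
cat >> h.py <<'E'
def blob(P,lo,hi,cx,cy,r,nm):
    m=(P[...,2]>lo)&(P[...,2]<hi)&(np.hypot(P[...,0]-cx,P[...,1]-cy)<r)
    if m.sum()<6: print(nm,'few');return
    b=cv2.minAreaRect(P[m][:,:2].astype(np.float32));print(nm,m.sum(),'mean',P[m].mean(0).round(4),'rect',np.round(b[0],4),np.round(b[1],4),round(b[2],1))
E
python3 - <<'E'
from h import *
im,d,c=shot('top','top1.png');P=pts(d,c);P[d==0]=np.nan
blob(P,.112,.125,.443,-.041,.04,'knobtop')
P[im.max(-1)>75]=np.nan
blob(P,.165,.185,.603,-.048,.09,'handletop')
im,d,c=shot('wrist','w2.png');P=pts(d,c);P[d==0]=np.nan
blob(P,.112,.125,.443,-.041,.04,'knobw')
P[im.max(-1)>75]=np.nan
blob(P,.165,.185,.603,-.048,.09,'handlew')
go(.604,-.047,.26,15.1)
E
```

```text
knobtop 27 mean [ 0.4458 -0.0393  0.1182] rect [ 0.4461 -0.0405] [0.054  0.0067] 77.9
handletop 142 mean [ 0.6033 -0.0492  0.1768] rect [ 0.606  -0.0543] [0.0178 0.0871] 14.6
knobw 1102 mean [ 0.4432 -0.0377  0.1185] rect [ 0.4446 -0.0375] [0.0607 0.0166] 60.5
handlew 1228 mean [ 0.5973 -0.0373  0.1742] rect [ 0.6015 -0.0404] [0.0187 0.085 ] 11.8
xyz [-0.2659  0.0386  0.0405] twist 0.7099 rows~ 6.0 j6 end -0.34 now [ 0.443  -0.0393  0.2844] 78.99 t 6.12 w 0.0856
```

View pics/w2.png

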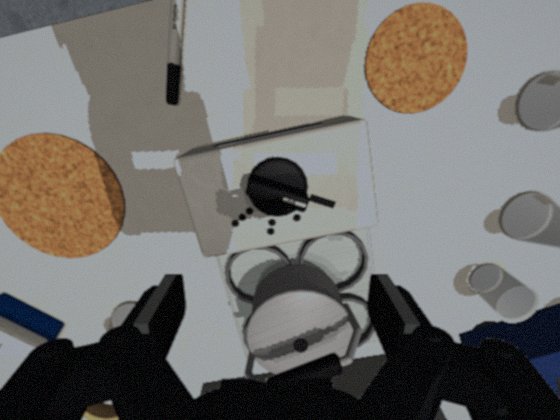

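The knob now points at the bar mark, 60.5° ≈ 0. Next I'll hover over the pot handle.

Request:
{"api": "servo_tool", "payload": {"xyz": [[-0.1,0.015,0],[-0.2,0.03,0],[-0.266,0.038,0],[-0.266,0.038,0],[-0.266,0.038,0.04],[-0.266,0.038,0.04],[-0.266,0.038,0.04],[-0.266,0.038,0.04],[-0.266,0.038,0.04]], "twist": [0.1,0.2,0.3,0.4,0.5,0.6,0.7,0.71,0.71], "claw": [-1,-1,-1,-1,-1,-1,-1,-1,-1]}}

```text
t: 7.25
position: [0.6041, -0.0471, 0.2604]
tcp_rot: [[-0.266, 0.964, -0.0], [0.964, 0.266, -0.0], [0.0, -0.0, -1.0]]
force: [-0.2, -0.1, 0.1]
grip_width: 0.0854
grip_force: 0.0
```

```bash
python3 - <<'E'
from h import *
im,d,c=shot('wrist','w3.png');P=pts(d,c);P[d==0]=np.nan
P[im.max(-1)>75]=np.nan
blob(P,.168,.185,.603,-.048,.09,'handlew')
go(.604,-.047,.175,15.1)
E
```

```text
handlew 2491 mean [ 0.605  -0.0433  0.1778] rect [ 0.607  -0.0496] [0.0179 0.0828] 14.2
xyz [ 0.0002 -0.0002  0.1425] twist 0.0035 rows~ 2.0 j6 end -0.34 now [ 0.6041 -0.0471  0.2605] 15.42 t 7.3 w 0.0857
```

View pics/w3.png

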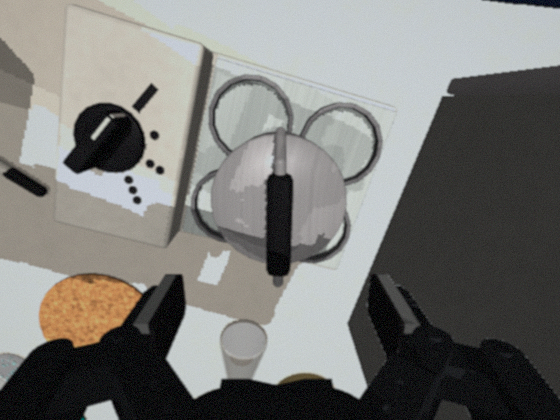

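The wrist view shows the handle at (280,225), centred between the fingers and lined up with them. I'll descend and grip.

Request:
{"api": "servo_tool", "payload": {"xyz": [[0,0,0.07],[0,0,0.13],[0,0,0.143],[0,0,0.143],[0,0,0.143],[0,0,0.143],[0,0,0.143],[0,0,0.143],[0,0,0.143],[0,0,0.143]], "twist": [0,0,0,0,0,0,0,0,0,0], "claw": [-1,-1,-1,0.7,0.7,0.7,0.7,0.7,0.7,0.7], "grip_force": 70}}

```text
t: 8.55
position: [0.6048, -0.047, 0.1756]
tcp_rot: [[-0.262, 0.965, 0.002], [0.965, 0.262, -0.0], [-0.001, 0.002, -1.0]]
force: [2.0, 1.3, 5.7]
grip_width: 0.0168
grip_force: 69.0
```

```bash
python3 - <<'E'
from h import *
print(sense()['force'],sense()['joint_positions'])
go(.42,-.325,.295,15.1)
E
```

```text
[1.98995929 1.34617102 5.7280814 ] [-1.54362540e-01  5.36533429e-01  1.57163023e+00  3.42491476e-04
  1.03141517e+00 -4.19817826e-01]
xyz [-0.3665 -0.4183 -0.1997] twist 0.0011 rows~ 6.0 j6 end -0.92 now [ 0.6048 -0.047   0.1756] 15.2 t 8.55 w 0.0168
```

Request:
{"api": "servo_tool", "payload": {"xyz": [[0,0,-0.02],[0,0,-0.06],[0,0,-0.11],[0,0,-0.16],[0,0,-0.19],[0,0,-0.2],[0,0,-0.2],[0,0,-0.2]], "twist": [0,0,0,0,0,0,0,0], "claw": [0.7,0.7,0.7,0.7,0.7,0.7,0.7,0.7]}}

```text
t: 9.55
position: [0.6038, -0.047, 0.2935]
tcp_rot: [[-0.262, 0.965, -0.002], [0.965, 0.262, 0.0], [0.001, -0.002, -1.0]]
force: [-1.8, -0.1, -4.3]
grip_width: 0.0165
grip_force: 68.9
```

Request:
{"api": "servo_tool", "payload": {"xyz": [[-0.02,-0.023,0],[-0.05,-0.06,0],[-0.09,-0.103,0],[-0.13,-0.15,0],[-0.17,-0.195,0],[-0.21,-0.24,0],[-0.25,-0.285,0],[-0.29,-0.33,0],[-0.32,-0.37,0],[-0.35,-0.4,0],[-0.3665,-0.4183,0],[-0.3665,-0.4183,0]], "twist": [0,0,0,0,0,0,0,0,0,0,0,0], "claw": [0.7,0.7,0.7,0.7,0.7,0.7,0.7,0.7,0.7,0.7,0.7,0.7]}}

```text
t: 11.05
position: [0.419, -0.3255, 0.2945]
tcp_rot: [[-0.261, 0.965, -0.0], [0.965, 0.261, 0.0], [0.0, -0.0, -1.0]]
force: [0.8, 0.1, -5.0]
grip_width: 0.0166
grip_force: 68.9
```

```bash
python3 - <<'E'
from h import *
print(sense()['force'])
im,d,c=shot('wrist','w4.png')
go(.42,-.325,.135,15.1)
E
```

```text
[ 0.76968143  0.08321974 -4.99757797]
xyz [-0.0005  0.0009  0.2659] twist 0.0006 rows~ 3.0 j6 end -0.92 now [ 0.4194 -0.3249  0.2945] 15.16 t 11.1 w 0.0169
```

View pics/w4.png

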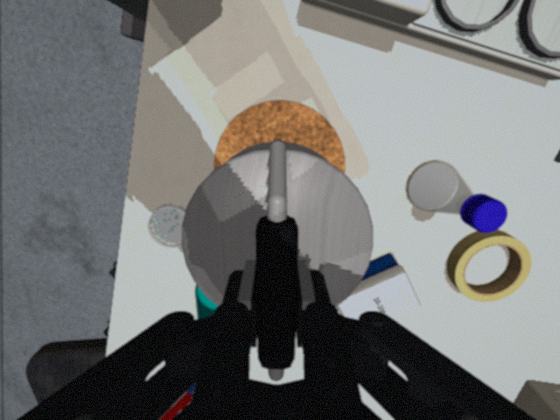

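The wrist view shows the pot hanging upright over the cork mat (mat edge at (280,130)). I'll lower it.

Request:
{"api": "servo_tool", "payload": {"xyz": [[0,0.001,0.05],[0,0.001,0.12],[0,0.001,0.19],[0,0.001,0.24],[0,0.001,0.262],[0,0.001,0.267],[0,0.001,0.27],[0,0.001,0.272],[0,0.001,0.272]], "twist": [0,0,0,0,0,0,0,0,0], "claw": [0.7,0.7,0.7,0.7,0.7,0.7,0.7,0.7,0.7]}}

```text
t: 12.22
position: [0.4205, -0.3252, 0.1322]
tcp_rot: [[-0.262, 0.965, 0.001], [0.965, 0.262, -0.001], [-0.001, 0.001, -1.0]]
force: [0.1, 0.7, -2.3]
grip_width: 0.017
grip_force: 69.3
```

Contact has begun, with the force dropping from 5.0 N to 2.3 N. I'll release and rise.

Request:
{"api": "servo_tool", "payload": {"xyz": [[0,0,0.001],[0,0,0.001],[0,0,0.001],[0,0,0.001],[0,0,0.001],[0,0,-0.05],[0,0,-0.12],[0,0,-0.2],[0,0,-0.27],[0,0,-0.27]], "twist": [0,0,0,0,0,0,0,0,0,0], "claw": [0.7,-1,-1,-1,-1,-1,-1,-1,-1,-1]}}

```text
t: 13.48
position: [0.421, -0.3256, 0.2966]
tcp_rot: [[-0.262, 0.965, 0.004], [0.965, 0.262, -0.004], [-0.005, 0.003, -1.0]]
force: [0.9, -0.8, -1.2]
grip_width: 0.0854
grip_force: 0.0
```

```bash
python3 - <<'E'
from h import *
im,d,c=shot('wrist','w5.png');P=pts(d,c);P[d==0]=np.nan
caps(im,P)
Q=P.copy();Q[im.max(-1)>75]=np.nan
blob(Q,.12,.14,.42,-.325,.06,'handle')
go(.622,-.29,.22,15.1)
E
```

```text
blue [481.  210.8] 1099 [nan nan nan] zmax nan
handle 1450 mean [ 0.4213 -0.3237  0.1342] rect [ 0.4234 -0.3322] [0.0171 0.0918] 14.8
xyz [-0.0314  0.3395  0.1244] twist 0.0011 rows~ 4.0 j6 end -0.7 now [ 0.4204 -0.3251  0.2944] 15.2 t 13.53 w 0.0854
```

```bash
cat >> h.py <<'E'
def cap2(im,c,near,r=.06,z=.123):
    a=im.astype(int);m=((a[...,2]>a[...,0]+45)&(a[...,2]>a[...,1]+45)).astype(np.uint8)
    n,l,st,ce=cv2.connectedComponentsWithStats(m)
    for i in range(1,n):
        if st[i,4]<30: continue
        p=ray(*ce[i],z-.006,c)
        if np.hypot(*(p[:2]-near))<r: print('cap',p.round(4),st[i,4],ce[i].round())
E
python3 - <<'E'
from h import *
im,d,c=shot('wrist');cap2(im,c,(.622,-.293))
z=np.load('scene0.npz');
c={k:z[k] for k in'KRt'}
for q in((.622,-.293),(.568,.27),(.497,.403),(.425,.288)):cap2(z['im'],c,q);
z=np.load('top0.npz');
c={k:z[k] for k in'KRt'}
for q in((.622,-.293),(.568,.27),(.497,.403),(.425,.288)):cap2(z['im'],c,q);
go(.621,-.292,.115,15.1)
E
```

```text
cap [ 0.6238 -0.2922  0.117 ] 1115 [483. 213.]
cap [ 0.6281 -0.292   0.117 ] 56 [368. 230.]
cap [0.5749 0.274  0.117 ] 41 [232. 181.]
cap [0.5008 0.4079 0.117 ] 30 [193. 177.]
cap [0.429  0.2918 0.117 ] 38 [198. 193.]
cap [ 0.6248 -0.2947  0.117 ] 75 [352. 172.]
cap [0.5691 0.271  0.117 ] 84 [174. 201.]
cap [0.4986 0.4052 0.117 ] 83 [131. 226.]
cap [0.4258 0.2889 0.117 ] 88 [169. 246.]
xyz [-0.0351  0.3376  0.2968] twist 0.0011 rows~ 5.0 j6 end -0.7 now [ 0.42   -0.3248  0.2931] 15.2 t 13.57 w 0.0851
```

Request:
{"api": "servo_tool", "payload": {"xyz": [[-0.01,0.1,0.05],[-0.02,0.2,0.08],[-0.038,0.3,0.1],[-0.038,0.342,0.15],[-0.038,0.342,0.23],[-0.038,0.342,0.297],[-0.038,0.342,0.297],[-0.038,0.342,0.297],[-0.038,0.342,0.297],[-0.038,0.342,0.297],[-0.038,0.342,0.297],[-0.038,0.342,0.297]], "twist": [0,0,0,0,0,0,0,0,0,0,0,0], "claw": [-1,-1,-1,-1,-1,-1,-1,0.3,0.3,0.3,0.3,0.3], "grip_force": 25}}

```text
t: 15.08
position: [0.6248, -0.2934, 0.1169]
tcp_rot: [[-0.262, 0.965, 0.002], [0.965, 0.262, -0.001], [-0.002, 0.002, -1.0]]
force: [-0.4, 0.1, 5.8]
grip_width: 0.0337
grip_force: 24.9
```

Request:
{"api": "servo_tool", "payload": {"xyz": [[0,0,0],[0,0,0],[0,0,0],[0,0,0],[0,0,0],[0,0,0],[0,0,0],[0,0,0],[0,0,0],[0,0,0],[0,0,0],[0,0,0]], "twist": [0,0,-0.1,-0.2,-0.3,-0.4,-0.5,-0.6,-0.7,-0.8,-0.9,-1], "claw": [-0.5,-0.5,-0.5,-0.5,-0.5,-0.5,-0.5,-0.5,-0.5,-0.5,-0.5,-0.5]}}

```text
t: 16.58
position: [0.624, -0.2931, 0.1151]
tcp_rot: [[-0.964, -0.267, -0.0], [-0.267, 0.964, 0.0], [0.0, 0.0, -1.0]]
force: [0.0, -0.3, 0.5]
grip_width: 0.064
grip_force: 0.0
```

Request:
{"api": "servo_tool", "payload": {"xyz": [[0,0,0],[0,0,0],[0,0,0],[0,0,0],[0,0,0],[0,0,0],[0,0,0]], "twist": [0,0,0,0,0,0,0], "claw": [-0.5,0.3,0.3,0.3,0.3,0.3,0.3], "grip_force": 40}}

```text
t: 17.45
position: [0.6243, -0.2932, 0.1155]
tcp_rot: [[-0.965, -0.262, 0.0], [-0.262, 0.965, -0.0], [-0.0, -0.0, -1.0]]
force: [0.2, -0.2, 0.7]
grip_width: 0.0339
grip_force: 40.1
```

```bash
python3 - <<'E'
from h import *
from scipy.optimize import least_squares
im,d,c=shot('top','top2.png');P=pts(d,c);P[d==0]=np.nan
m=(P[...,2]>.044)&(P[...,2]<.058)&(abs(P[...,0]-.608)<.1)&(abs(P[...,1]+.041)<.1)
q=P[m][:,:2];print(len(q))
O=np.array([[.0475,.0475],[.0475,-.0475],[-.0475,.0475],[-.0475,-.0475]])
def f(p):
    ca,sa=np.cos(p[2]),np.sin(p[2]);C=p[:2]+O@np.array([[ca,sa],[-sa,ca]])
    return np.abs(np.linalg.norm(q[:,None]-C[None],axis=2)-.0397).min(1)
r=least_squares(f,[.608,-.04,0],loss='soft_l1',f_scale=.002);print(r.x,np.sqrt((r.fun**2).mean()))
K=['blob'];blob(P,.074,.087,.443,-.04,.2,'console')
go(.656,-.087,.24,105)
E
```

```text
395
[ 0.6079302  -0.04110276 -0.00301017] 0.0029776851901596544
console 28 mean [ 0.504  -0.1135  0.0811] rect [ 0.5033 -0.1106] [0.0293 0.0112] 80.7
xyz [-0.1411  0.3177 -0.2076] twist 0.0021 rows~ 4.0 j6 end -1.96 now [ 0.6243 -0.2932  0.1155] 105.19 t 17.5 w 0.0335
```

Request:
{"api": "servo_tool", "payload": {"xyz": [[0,0,-0.05],[0,0,-0.12],[0,0,-0.2],[-0.02,0.04,-0.208],[-0.05,0.1,-0.208],[-0.08,0.18,-0.208],[-0.11,0.25,-0.208],[-0.135,0.305,-0.208],[-0.1411,0.3175,-0.208],[-0.1411,0.3175,-0.208],[-0.1411,0.3175,-0.208]], "twist": [0,0,0,0,0,0,0,0,0,0,0], "claw": [0.3,0.3,0.3,0.3,0.3,0.3,0.3,0.3,0.3,0.3,0.3]}}

```text
t: 18.88
position: [0.6557, -0.0883, 0.2399]
tcp_rot: [[-0.965, -0.261, -0.0], [-0.261, 0.965, -0.0], [0.0, -0.0, -1.0]]
force: [-0.5, -0.4, -1.1]
grip_width: 0.034
grip_force: 40.2
```

```bash
python3 - <<'E'
from h import *
print(sense()['force']);shot('wrist','w6.png')
go(.6558,-.0871,.152,105.2)
E
```

```text
[-0.52714377 -0.43184016 -1.07549144]
xyz [-0.0007  0.0019  0.1466] twist -0.0009 rows~ 2.0 j6 end -1.97 now [ 0.6557 -0.0883  0.2399] 105.12 t 18.93 w 0.0338
```

View pics/w6.png

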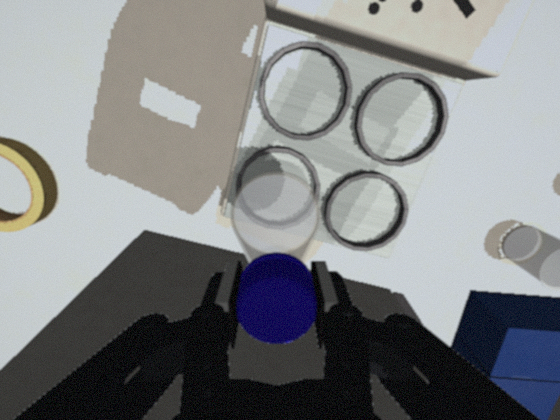

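The wrist view shows the flask held upright over the near-target ring at (276,187). The other rings are at (304,90), (400,118) and (365,210).

```bash
python3 - <<'E'
from h import *
im=cv2.imread('pics/w6.png');c=camera_params('wrist')
for u,v in((304,90),(400,118),(276,187),(365,210)):print(ray(u,v,.05,c).round(4))
print(ray(275,299,.24+.0075,c))
E
```

```text
[ 0.56   -0.0873  0.05  ]
[0.5601 0.0061 0.05  ]
[ 0.6543 -0.0882  0.05  ]
[0.654  0.0061 0.05  ]
[ 0.65014586 -0.08963997  0.2475    ]
```

Request:
{"api": "servo_tool", "payload": {"xyz": [[-0.0007,0.0019,0.05],[-0.0007,0.0019,0.09],[-0.0007,0.0019,0.11],[-0.0007,0.0019,0.12],[-0.0007,0.0019,0.13],[-0.0007,0.0019,0.137],[-0.0007,0.0019,0.144],[-0.0007,0.0019,0.147],[-0.0007,0.0019,0.147]], "twist": [0,0,0,0,0,0,0,0,0], "claw": [0.3,0.3,0.3,0.3,0.3,0.3,0.3,0.3,0.3]}}

```text
t: 20.05
position: [0.656, -0.0859, 0.1519]
tcp_rot: [[-0.965, -0.262, -0.0], [-0.262, 0.965, -0.0], [0.0, 0.0, -1.0]]
force: [-0.1, 0.3, -1.1]
grip_width: 0.0338
grip_force: 40.2
```

The full weight is still on the gripper and the foot is below the ring top, so it went in. I'll release it and rise.

Request:
{"api": "servo_tool", "payload": {"xyz": [[0,0,0.002],[0,0,0.002],[0,0,0.002],[0,0,0.002],[0,0,-0.05],[0,0,-0.1],[0,0,-0.15],[0,0,-0.15]], "twist": [0,0,0,0,0,0,0,0], "claw": [0.3,-0.4,-0.4,-0.4,-0.4,-0.4,-0.6,-1]}}

```text
t: 21.05
position: [0.6569, -0.086, 0.2445]
tcp_rot: [[-0.965, -0.262, 0.004], [-0.262, 0.965, -0.001], [-0.004, -0.002, -1.0]]
force: [0.5, -0.5, 0.1]
grip_width: 0.0839
grip_force: 0.0
```

```bash
python3 - <<'E'
from h import *
im,d,c=shot('wrist');P=pts(d,c)
cap2(im,c,(.656,-.087),z=.158)
go(.570,.2725,.115,105.2)
E
```

```text
cap [ 0.6555 -0.0866  0.152 ] 1906 [275. 221.]
xyz [-0.0175  0.6143  0.2123] twist -0.0 rows~ 7.0 j6 end -1.39 now [ 0.6563 -0.0859  0.2426] 105.2 t 21.1 w 0.0855
```

Request:
{"api": "servo_tool", "payload": {"xyz": [[-0.002,0.1,0],[-0.004,0.2,0],[-0.008,0.3,0],[-0.01,0.4,0],[-0.015,0.5,0.03],[-0.0175,0.59,0.06],[-0.0175,0.614,0.12],[-0.0175,0.614,0.2],[-0.0175,0.614,0.212],[-0.0175,0.614,0.212]], "twist": [0,0,0,0,0,0,0,0,0,0], "claw": [-1,-1,-1,-1,-1,-1,-1,-1,-1,-1]}}

```text
t: 22.35
position: [0.5698, 0.2722, 0.115]
tcp_rot: [[-0.965, -0.262, -0.0], [-0.262, 0.965, -0.0], [0.0, -0.0, -1.0]]
force: [1.3, 0.2, 0.4]
grip_width: 0.0852
grip_force: 0.0
```

Request:
{"api": "servo_tool", "payload": {"xyz": [[0,0,0],[0,0,0],[0,0,0],[0,0,0],[0,0,0],[0,0,0],[0,0,0],[0,0,0],[0,0,0],[0,0,0],[0,0,0],[0,0,0]], "twist": [0,0,0,0,0,0,0,0.1,0.2,0.3,0.4,0.5], "claw": [0.3,0.3,0.3,0.3,0.3,-0.5,-0.5,-0.5,-0.5,-0.5,-0.5,-0.5], "grip_force": 25}}

```text
t: 23.85
position: [0.5695, 0.2723, 0.1145]
tcp_rot: [[-0.865, 0.502, -0.0], [0.502, 0.865, -0.0], [0.0, -0.0, -1.0]]
force: [-0.2, -0.1, 0.1]
grip_width: 0.0638
grip_force: 0.0
```

Request:
{"api": "servo_tool", "payload": {"xyz": [[0,0,0],[0,0,0],[0,0,0],[0,0,0],[0,0,0],[0,0,0],[0,0,0],[0,0,0],[0,0,0],[0,0,0],[0,0,0],[0,0,0]], "twist": [0.1,0.2,0.3,0.4,0.5,0.5,0.5,0.5,0.5,0.5,0.5,0.5], "claw": [-0.5,-0.5,-0.5,-0.5,-0.5,-0.5,0.3,0.3,0.3,0.3,0.3,0.3], "grip_force": 40}}

```text
t: 25.35
position: [0.5697, 0.2725, 0.1149]
tcp_rot: [[-0.262, 0.965, 0.0], [0.965, 0.262, 0.0], [0.0, 0.0, -1.0]]
force: [-0.2, -0.1, 5.8]
grip_width: 0.0332
grip_force: 40.4
```

```bash
python3 - <<'E'
from h import *
im,d,c=shot('top');P=pts(d,c);P[d==0]=np.nan
Q=P.copy();Q[im.max(-1)>75]=np.nan
blob(Q,.12,.14,.42,-.325,.06,'handle')
go(.6558,.0079,.26,15.2)
E
```

```text
handle 131 mean [ 0.4193 -0.3248  0.1345] rect [ 0.4216 -0.3318] [0.0168 0.0873] 15.2
xyz [-0.4631  0.0229 -0.2418] twist 0.0 rows~ 6.0 j6 end -0.25 now [0.5697 0.2724 0.1149] 15.2 t 25.4 w 0.033
```

Request:
{"api": "servo_tool", "payload": {"xyz": [[0,0,-0.05],[0,0,-0.12],[0,0,-0.2],[-0.05,0.003,-0.242],[-0.12,0.007,-0.242],[-0.2,0.01,-0.242],[-0.28,0.015,-0.242],[-0.36,0.019,-0.242],[-0.42,0.022,-0.242],[-0.455,0.0229,-0.242],[-0.4631,0.0229,-0.242],[-0.4631,0.0229,-0.242]], "twist": [0,0,0,0,0,0,0,0,0,0,0,0], "claw": [0.3,0.3,0.3,0.3,0.3,0.3,0.3,0.3,0.3,0.3,0.3,0.3]}}

```text
t: 26.9
position: [0.6555, 0.0086, 0.2597]
tcp_rot: [[-0.263, 0.965, -0.0], [0.965, 0.263, 0.0], [0.0, -0.0, -1.0]]
force: [-0.4, 0.4, -0.9]
grip_width: 0.0337
grip_force: 40.1
```

```bash
python3 - <<'E'
from h import *
print(sense()['force'])
go(.6558,.0079,.1515,15.2)
E
```

```text
[-0.35918078  0.36824008 -0.90172033]
xyz [-0.0014  0.0002  0.1803] twist 0.0003 rows~ 2.0 j6 end -0.25 now [0.6555 0.0086 0.2597] 15.22 t 26.9 w 0.0337
```

Request:
{"api": "servo_tool", "payload": {"xyz": [[-0.0012,0,0.05],[-0.0012,0,0.1],[-0.0012,0,0.14],[-0.0012,0,0.155],[-0.0012,0,0.163],[-0.0012,0,0.171],[-0.0012,0,0.178],[-0.0012,0,0.181],[-0.0012,0,0.181]], "twist": [0,0,0,0,0,0,0,0,0], "claw": [0.3,0.3,0.3,0.3,0.3,0.3,0.3,0.3,0.3]}}

```text
t: 28.02
position: [0.6559, 0.0071, 0.1514]
tcp_rot: [[-0.262, 0.965, 0.0], [0.965, 0.262, -0.0], [-0.0, 0.0, -1.0]]
force: [-0.4, -0.4, -0.8]
grip_width: 0.0334
grip_force: 40.1
```

Request:
{"api": "servo_tool", "payload": {"xyz": [[0,0,0.001],[0,0,0.001],[0,0,0.001],[0,0,0.001],[0,0,-0.05],[0,0,-0.1],[0,0,-0.15],[0,0,-0.15]], "twist": [0,0,0,0,0,0,0,0], "claw": [0.3,-0.4,-0.4,-0.4,-0.4,-0.4,-0.6,-1]}}

```text
t: 29.02
position: [0.6568, 0.0071, 0.2439]
tcp_rot: [[-0.262, 0.965, 0.004], [0.965, 0.262, -0.0], [-0.001, 0.004, -1.0]]
force: [0.7, 0.3, -0.1]
grip_width: 0.084
grip_force: 0.0
```

```bash
python3 - <<'E'
from h import *
im,d,c=shot('wrist')
cap2(im,c,(.656,.007),z=.158)
go(.426,.2905,.115,15.2)
E
```

```text
cap [0.6558 0.0081 0.152 ] 2069 [274. 223.]
xyz [ 0.5564 -0.2467  0.211 ] twist 0.0 rows~ 7.0 j6 end 0.33 now [0.6561 0.0072 0.242 ] 15.2 t 29.07 w 0.0852
```

Request:
{"api": "servo_tool", "payload": {"xyz": [[0.09,-0.04,0],[0.18,-0.08,0],[0.27,-0.12,0],[0.36,-0.16,0],[0.45,-0.2,0],[0.54,-0.24,0.04],[0.5564,-0.2467,0.12],[0.5564,-0.2467,0.2],[0.5564,-0.2467,0.211],[0.5564,-0.2467,0.211]], "twist": [0,0,0,0,0,0,0,0,0,0], "claw": [-1,-1,-1,-1,-1,-1,-1,-1,-1,-1]}}

```text
t: 30.32
position: [0.4258, 0.2905, 0.1151]
tcp_rot: [[-0.262, 0.965, -0.0], [0.965, 0.262, -0.0], [-0.0, -0.0, -1.0]]
force: [0.3, 0.0, 0.1]
grip_width: 0.0857
grip_force: 0.0
```

Request:
{"api": "servo_tool", "payload": {"xyz": [[0,0,0],[0,0,0],[0,0,0],[0,0,0],[0,0,0],[0,0,0],[0,0,0],[0,0,0],[0,0,0],[0,0,0],[0,0,0],[0,0,0]], "twist": [0,0,0,0,0,0,0,-0.1,-0.2,-0.3,-0.4,-0.5], "claw": [0.3,0.3,0.3,0.3,0.3,-0.5,-0.5,-0.5,-0.5,-0.5,-0.5,-0.5], "grip_force": 25}}

```text
t: 31.82
position: [0.4255, 0.2905, 0.1146]
tcp_rot: [[-0.87, 0.493, -0.0], [0.493, 0.87, -0.0], [0.0, -0.0, -1.0]]
force: [-0.2, 0.7, -0.9]
grip_width: 0.064
grip_force: 0.0
```

Request:
{"api": "servo_tool", "payload": {"xyz": [[0,0,0],[0,0,0],[0,0,0],[0,0,0],[0,0,0],[0,0,0],[0,0,0],[0,0,0],[0,0,0],[0,0,0],[0,0,0],[0,0,0]], "twist": [-0.1,-0.2,-0.3,-0.4,-0.5,-0.5,-0.5,-0.5,-0.5,-0.5,-0.5,-0.5], "claw": [-0.5,-0.5,-0.5,-0.5,-0.5,-0.5,0.3,0.3,0.3,0.3,0.3,0.3], "grip_force": 40}}

```text
t: 33.33
position: [0.4256, 0.2906, 0.1149]
tcp_rot: [[-0.965, -0.262, 0.0], [-0.262, 0.965, 0.0], [-0.0, 0.0, -1.0]]
force: [-0.4, 0.5, 5.5]
grip_width: 0.0335
grip_force: 40.1
```

```bash
python3 - <<'E'
from h import *
go(.5608,-.0871,.29,105.2)
E
```

```text
xyz [-0.0526 -0.6665 -0.2919] twist -0.0002 rows~ 8.0 j6 end -1.99 now [0.4256 0.2906 0.1149] 105.18 t 33.33 w 0.0335
```

Request:
{"api": "servo_tool", "payload": {"xyz": [[0,0,-0.05],[0,0,-0.12],[0,0,-0.2],[-0.004,-0.05,-0.27],[-0.01,-0.14,-0.292],[-0.018,-0.23,-0.292],[-0.026,-0.32,-0.292],[-0.033,-0.41,-0.292],[-0.04,-0.5,-0.292],[-0.047,-0.59,-0.292],[-0.052,-0.65,-0.292],[-0.0526,-0.6665,-0.292]], "twist": [0,0,0,0,0,0,0,0,0,0,0,0], "claw": [0.3,0.3,0.3,0.3,0.3,0.3,0.3,0.3,0.3,0.3,0.3,0.3]}}

```text
t: 34.83
position: [0.5609, -0.0889, 0.289]
tcp_rot: [[-0.966, -0.26, -0.001], [-0.26, 0.966, 0.0], [0.001, 0.0, -1.0]]
force: [-0.4, 0.2, -1.8]
grip_width: 0.0337
grip_force: 40.4
```

```bash
python3 - <<'E'
from h import *
print(sense()['force'])
go(.5608,-.0871,.1515,105.2)
E
```

```text
[-0.43384763  0.19776228 -1.84580723]
xyz [-0.001   0.0029  0.2292] twist -0.0015 rows~ 3.0 j6 end -1.99 now [ 0.5609 -0.0889  0.289 ] 105.07 t 34.83 w 0.0337
```

Request:
{"api": "servo_tool", "payload": {"xyz": [[0,0,0.04],[0,0,0.1],[0,0,0.16],[0,0,0.2],[0,0,0.21],[0,0,0.218],[0,0,0.226],[0,0,0.231],[0,0,0.231]], "twist": [0,0,0,0,0,0,0,0,0], "claw": [0.3,0.3,0.3,0.3,0.3,0.3,0.3,0.3,0.3]}}

```text
t: 35.95
position: [0.5608, -0.0871, 0.1514]
tcp_rot: [[-0.965, -0.262, 0.0], [-0.262, 0.965, -0.0], [-0.0, -0.0, -1.0]]
force: [-0.0, -0.1, -0.7]
grip_width: 0.0335
grip_force: 40.4
```

Request:
{"api": "servo_tool", "payload": {"xyz": [[0,0,0.001],[0,0,0.001],[0,0,0.001],[0,0,0.001],[0,0,-0.05],[0,0,-0.1],[0,0,-0.15],[0,0,-0.15]], "twist": [0,0,0,0,0,0,0,0], "claw": [0.3,-0.4,-0.4,-0.4,-0.4,-0.4,-0.6,-1]}}

```text
t: 36.95
position: [0.5617, -0.0873, 0.2435]
tcp_rot: [[-0.965, -0.262, 0.004], [-0.262, 0.965, -0.001], [-0.004, -0.002, -1.0]]
force: [0.3, -0.3, -0.7]
grip_width: 0.0838
grip_force: 0.0
```

```bash
python3 - <<'E'
from h import *
im,d,c=shot('wrist')
cap2(im,c,(.561,-.087),z=.158)
go(.4988,.4067,.115,105.2)
E
```

```text
cap [ 0.5614 -0.0892  0.152 ] 1803 [273. 223.]
xyz [-0.1153  0.8217  0.211 ] twist -0.0001 rows~ 9.0 j6 end -1.15 now [ 0.561  -0.0872  0.2419] 105.2 t 37.0 w 0.0856
```

Request:
{"api": "servo_tool", "payload": {"xyz": [[-0.014,0.1,0],[-0.028,0.2,0],[-0.042,0.3,0],[-0.056,0.4,0],[-0.07,0.5,0],[-0.084,0.6,0],[-0.098,0.7,0.02],[-0.113,0.8,0.06],[-0.1153,0.8217,0.12],[-0.1153,0.8217,0.2],[-0.1153,0.8217,0.211],[-0.1153,0.8217,0.211]], "twist": [0,0,0,0,0,0,0,0,0,0,0,0], "claw": [-1,-1,-1,-1,-1,-1,-1,-1,-1,-1,-1,-1]}}

```text
t: 38.5
position: [0.4986, 0.4067, 0.1151]
tcp_rot: [[-0.965, -0.262, -0.0], [-0.262, 0.965, -0.0], [0.0, -0.0, -1.0]]
force: [-0.5, -0.0, 0.2]
grip_width: 0.0856
grip_force: 0.0
```

Request:
{"api": "servo_tool", "payload": {"xyz": [[0,0,0],[0,0,0],[0,0,0],[0,0,0],[0,0,0],[0,0,0],[0,0,0],[0,0,0],[0,0,0],[0,0,0],[0,0,0],[0,0,0]], "twist": [0,0,0,0,0,0,0,0.1,0.2,0.3,0.4,0.5], "claw": [0.3,0.3,0.3,0.3,0.3,-0.5,-0.5,-0.5,-0.5,-0.5,-0.5,-0.5], "grip_force": 25}}

```text
t: 40.0
position: [0.4982, 0.4068, 0.1145]
tcp_rot: [[-0.865, 0.501, -0.0], [0.501, 0.865, -0.0], [0.0, -0.0, -1.0]]
force: [0.0, 1.2, -0.4]
grip_width: 0.0643
grip_force: 0.0
```

Request:
{"api": "servo_tool", "payload": {"xyz": [[0,0,0],[0,0,0],[0,0,0],[0,0,0],[0,0,0],[0,0,0],[0,0,0],[0,0,0],[0,0,0],[0,0,0],[0,0,0],[0,0,0]], "twist": [0.1,0.2,0.3,0.4,0.5,0.5,0.5,0.5,0.5,0.5,0.5,0.5], "claw": [-0.5,-0.5,-0.5,-0.5,-0.5,-0.5,0.3,0.3,0.3,0.3,0.3,0.3], "grip_force": 40}}

```text
t: 41.5
position: [0.4984, 0.4069, 0.1148]
tcp_rot: [[-0.262, 0.965, 0.0], [0.965, 0.262, 0.0], [0.0, 0.0, -1.0]]
force: [0.8, -1.0, 2.7]
grip_width: 0.034
grip_force: 40.1
```

```bash
python3 - <<'E'
from h import *
go(.5608,.0079,.29,15.2)
E
```

```text
xyz [-0.6689 -0.074  -0.2921] twist 0.0 rows~ 8.0 j6 end -0.25 now [0.4984 0.4069 0.1148] 15.2 t 41.5 w 0.034
```

Request:
{"api": "servo_tool", "payload": {"xyz": [[0,0,-0.05],[0,0,-0.12],[0,0,-0.2],[-0.05,-0.0055,-0.27],[-0.14,-0.0155,-0.292],[-0.23,-0.0254,-0.292],[-0.32,-0.0354,-0.292],[-0.41,-0.0454,-0.292],[-0.5,-0.0553,-0.292],[-0.59,-0.0653,-0.292],[-0.65,-0.072,-0.292],[-0.669,-0.074,-0.292]], "twist": [0,0,0,0,0,0,0,0,0,0,0,0], "claw": [0.3,0.3,0.3,0.3,0.3,0.3,0.3,0.3,0.3,0.3,0.3,0.3]}}

```text
t: 43.0
position: [0.5606, 0.0061, 0.2895]
tcp_rot: [[-0.26, 0.966, -0.001], [0.966, 0.26, 0.0], [0.0, -0.001, -1.0]]
force: [-0.6, 0.0, -1.4]
grip_width: 0.0338
grip_force: 40.2
```

Request:
{"api": "servo_tool", "payload": {"xyz": [[0,0,0],[0,0,0.04],[0,0,0.1],[0,0,0.16],[0,0,0.2],[0,0,0.21],[0,0,0.218],[0,0,0.226],[0,0,0.231],[0,0,0.231]], "twist": [0,0,0,0,0,0,0,0,0,0], "claw": [0.3,0.3,0.3,0.3,0.3,0.3,0.3,0.3,0.3,0.3]}}

```text
t: 44.25
position: [0.5607, 0.0078, 0.1514]
tcp_rot: [[-0.262, 0.965, 0.0], [0.965, 0.262, 0.0], [-0.0, 0.0, -1.0]]
force: [0.7, 0.7, -1.7]
grip_width: 0.0338
grip_force: 40.2
```

Request:
{"api": "servo_tool", "payload": {"xyz": [[0,0,0.001],[0,0,0.001],[0,0,0.001],[0,0,0.001],[0,0,-0.05],[0,0,-0.1],[0,0,-0.15],[0,0,-0.2],[0,0,-0.2],[0,0,-0.2]], "twist": [0,0,0,0,0,0,0,0,0,0], "claw": [0.3,-0.4,-0.4,-0.4,-0.4,-0.4,-0.6,-1,-1,-1]}}

```text
t: 45.5
position: [0.5604, 0.0078, 0.2706]
tcp_rot: [[-0.262, 0.965, -0.001], [0.965, 0.262, 0.0], [0.0, -0.001, -1.0]]
force: [-1.7, 1.0, -0.2]
grip_width: 0.0856
grip_force: 0.0
```

```bash
python3 - <<'E'
from h import *
im,d,c=shot('wrist','w7.png')
cap2(im,c,(.561,.008),z=.158)
go(.4437,-.039,.27,-29.5)
im,d,c=shot('top','top3.png');P=pts(d,c);P[d==0]=np.nan
Q=P.copy();Q[im.max(-1)>75]=np.nan
blob(Q,.12,.14,.42,-.325,.06,'handle')
E
```

```text
cap [0.5614 0.008  0.152 ] 1642 [277. 213.]
xyz [-0.0244 -0.2079  0.0007] twist 0.4966 rows~ 5.0 j6 end 0.43 now [0.5603 0.0078 0.2703] 15.19 t 45.55 w 0.0852
handle 128 mean [ 0.4194 -0.3256  0.1344] rect [ 0.4212 -0.331 ] [0.0168 0.0868] 14.9
```

Request:
{"api": "servo_tool", "payload": {"xyz": [[-0.008,-0.07,0],[-0.016,-0.14,0],[-0.0244,-0.208,0],[-0.0244,-0.208,0],[-0.0244,-0.208,0],[-0.0244,-0.208,0],[-0.0244,-0.208,0]], "twist": [0.1,0.2,0.3,0.4,0.497,0.497,0.497], "claw": [-1,-1,-1,-1,-1,-1,-1]}}

```text
t: 46.48
position: [0.444, -0.039, 0.2709]
tcp_rot: [[0.49, 0.872, -0.001], [0.872, -0.49, 0.0], [-0.0, -0.001, -1.0]]
force: [0.4, 0.5, 0.8]
grip_width: 0.0853
grip_force: 0.0
```

```bash
python3 - <<'E'
from h import *
im,d,c=shot('wrist','w8.png');P=pts(d,c);P[d==0]=np.nan
blob(P,.112,.125,.443,-.039,.04,'knob')
go(.4437,-.039,.1165,-29.5)
E
```

```text
knob 1150 mean [ 0.4457 -0.0363  0.1186] rect [ 0.4449 -0.0377] [0.06   0.0159] 60.1
xyz [-0.0003 -0.0004  0.2575] twist 0.0014 rows~ 3.0 j6 end 0.43 now [ 0.4441 -0.039   0.271 ] -29.37 t 46.52 w 0.0855
```

View pics/w8.png

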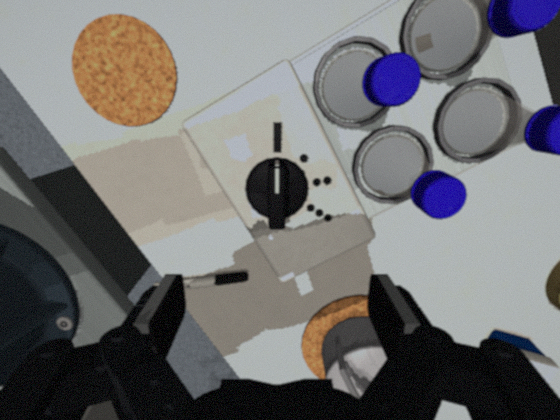

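The wrist view shows all four flasks seated in their rings, and the knob at (277,188) pointing at the bar mark. Now the last turn.

Request:
{"api": "servo_tool", "payload": {"xyz": [[0,0,0.1],[0,0,0.2],[0,0,0.257],[0,0,0.257],[0,0,0.257],[0,0,0.257],[0,0,0.257],[0,0,0.257],[0,0,0.257],[0,0,0.257]], "twist": [0,0,0,0,0,0,0,0,0,0], "claw": [-1,-1,-1,-1,0.75,0.75,0.75,0.75,0.75,0.75], "grip_force": 40}}

```text
t: 47.78
position: [0.4443, -0.0391, 0.1178]
tcp_rot: [[0.493, 0.87, 0.001], [0.87, -0.493, -0.0], [0.0, 0.001, -1.0]]
force: [-2.6, 1.5, 7.8]
grip_width: 0.0151
grip_force: 41.0
```

Request:
{"api": "servo_tool", "payload": {"xyz": [[0,0,0],[0,0,0],[0,0,0],[0,0,0],[0,0,0],[0,0,0],[0,0,0],[0,0,0],[0,0,0],[0,0,0],[0,0,0]], "twist": [0.1,0.2,0.3,0.4,0.5,0.6,0.7,0.8,0.893,0.893,0.893], "claw": [0.75,0.75,0.75,0.75,0.75,0.75,0.75,0.75,0.75,0.75,0.75]}}

```text
t: 49.15
position: [0.4442, -0.0387, 0.1177]
tcp_rot: [[0.94, -0.341, 0.0], [-0.341, -0.94, 0.0], [0.0, -0.0, -1.0]]
force: [-2.6, 3.4, 9.9]
grip_width: 0.0149
grip_force: 41.2
```

Request:
{"api": "servo_tool", "payload": {"xyz": [[0,0,0],[0,0,0],[0,0,0],[0,0,0],[0,0,-0.1],[0,0,-0.2],[0,0,-0.28],[0,0,-0.28],[0,0,-0.28]], "twist": [0,0,0,0,0,0,0,0,0], "claw": [-1,-1,-1,-1,-1,-1,-1,-1,-1]}}

```text
t: 50.28
position: [0.4437, -0.039, 0.2843]
tcp_rot: [[0.94, -0.34, -0.001], [-0.34, -0.94, 0.0], [-0.001, 0.0, -1.0]]
force: [-0.5, 0.7, -1.2]
grip_width: 0.0853
grip_force: 0.0
```

```bash
python3 - <<'E'
from h import *
im,d,c=shot('wrist','w9.png');P=pts(d,c);P[d==0]=np.nan
blob(P,.112,.125,.443,-.039,.04,'knob')
im,d,c=shot('scene','s9.png')
im,d,c=shot('top','t9.png');P=pts(d,c);P[d==0]=np.nan
Q=P.copy();Q[im.max(-1)>75]=np.nan
blob(Q,.12,.14,.42,-.325,.06,'handle');print(sense()['t'])
for q in((.656,-.087),(.656,.008),(.561,-.087),(.561,.008)):cap2(im,c,q,.04,z=.158)
E
```

```text
knob 1046 mean [ 0.4459 -0.0391  0.1186] rect [ 0.4449 -0.0389] [0.0154 0.0599] 69.7
handle 130 mean [ 0.4194 -0.3259  0.1345] rect [ 0.421  -0.3314] [0.0168 0.0887] 14.7
50.425
cap [ 0.6564 -0.0869  0.152 ] 88 [286. 163.]
cap [0.6557 0.0048 0.152 ] 85 [256. 166.]
```

View pics/s9.png

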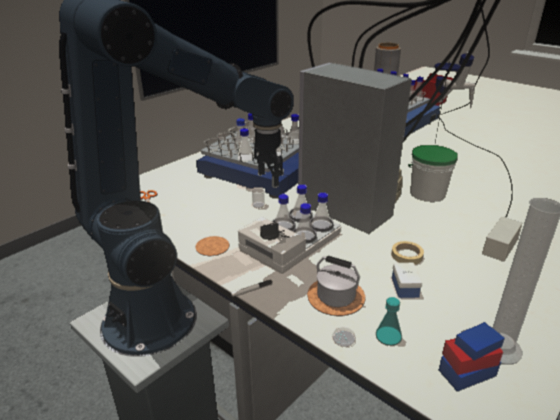

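The scene view shows the four flasks standing in the wells around (305,208), the pot upright on the large mat at (337,290), and the tip box and beaker untouched. The knob reads 1.40, the two-dot mark.

```bash
python3 -c "
from bench import *
print(finish_job())"
```

```text
the job is handed in; nothing more can be done
None
```

The job is handed in: I turned the selector to stop, moved the pot upright onto the large cork mat, stood all four bench flasks down in their own wells, and clicked the selector into two dots (last reading 1.40 rad, about 50 s used); no verdict was returned.

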